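Flip the proofing frame's prop down and hold the frame upright

ROBOT

A 6-joint arm with a two-finger parallel gripper is mounted at the origin on the work surface. World frame = base frame: x ahead of the robot, y to its left, z up, the work surface at z = 0. Lengths are in m, angles in rad, forces in N, time in s.
With the tool pointing down it reaches from about 0.325 to 0.75 m from the base axis. Payload 7.6 kg.
Tool frame: the origin (TCP) lies midway between the tips of the shut fingers; the grasp point (between the pads) lies arm.grip_point_offset behind it (arm.grip_point_offset is the distance from the TCP to the grasp point, in m); z points along the fingers, y is the direction in which the jaws open and shut (so a half turn about z gives the same grasp; the last joint's range is limited). The gripper opens to 85 mm and grips with 20 to 120 N. Pads are 22 mm wide; open, the fingers measure 114 mm over their backs; the gripper's body (76 mm by 85 mm) begins 54 mm behind the grasp point. The pads swing forward as they close: fully open they stand 13 mm farther back than shut.
Start: joints at [-0.07, 0.052, 1.401, -0, 1.689, -0.07], TCP at [0.525, 0, 0.231] pointing down, gripper open.
Joint ranges: [-2.9, 2.9], [-0.91, 2.17], [0.12, 2.37], [-1.06, 4.2], [0.26, 2.73], [-2.93, 2.93]. Speed limits (rad/s): [2.57, 2.57, 3.01, 3.14, 3.14, 3.14].

INTERFACE

Orientations are given as a rotation vector (axis times angle).
In Python, from bench import monitor, eyes, arm gives the robot as it stands. The module is installed in compiled form; this text tells all that it offers.
- The arm moves only by the tool jog_arm, never from a script. Its argument "moves" is a list of rows, each a list of 3 entries, a list of its own where there are three numbers: the turn, a rotation vector about the tool's x, y, z in degrees, then the shift along the tool's x, y, z in m, then the opening, from -1 (shut) to 1 (fully open). A call has 1 to 8 rows; each row shifts and turns the commanded pose from where the row before left it, along the tool's axes as they then stand; what a row does not reach is not made up. A row lasts 1/10 s, in which the tool goes at most 50 mm and 8.59 degrees, less where a joint would pass 70% of its speed; a pose out of reach is approached as far as the arm can. A call with a gripper value outside its range is refused whole. The fingers move at their own pace and stop on an object; "force" is the grip in N (left out, the last holds). Time passes only in rows, so rows that do not move let the fingers close. It gives the time, the measured TCP pose, the force and the opening at its end, in the units of the state.
- monitor.sense(): the state, without advancing time (a new reading comes with each control period).
- eyes.read_camera(name): name is "scene" or "side" or "wrist"; returns (picture, depth): 480x640x3 uint8, red, green, blue; 480x640 float32, m along the optical axis (not along the pixel's ray), 0 where there is no reading.
- eyes.camera_params(name): a dict with "intrinsics" (3x3 intrinsics, pixels), "rvec" (rotation vector, rad) and "tvec" (3), from world to camera coordinates, as OpenCV has them. Camera axes: x right, y down, z forward; pixel columns grow to the right and rows downward; lengths in m; the calibration is good to about 2 mm. The wrist camera is an equidistant fisheye: a pixel r from the principal point sees the ray r / f radians off the axis. A picture is of the moment at which its call begins: read the wrist's pose just before it. camera_params takes no time and is no camera call; for the wrist camera it gives the pose at the moment of the call.
- arm.job_done(): hands the job in, once; it reports no verdict.
The state is a dict: "t": time; "joint_positions": joint angles; "qd": joint speeds; "effort": joint torques, N m; "eef_pos": TCP position; "tcp_rot": TCP orientation; "wrist_force": force on the tool from outside, world axes, zero at the start; "moment": the same for the moment, N m; "grip_width": finger opening in m.
Only numpy, scipy, OpenCV 4.12 (cv2) and the standard library are available. Lean on these libraries where they do the work, as an engineer would, in place of code of your own. Each camera call takes 0.05 s, during which the arm holds its last target.

TASK

While the frame still leans back on its rest posts, flip its prop leg down past its dead point until it snaps fully down; then bring the frame upright and finish while holding it upright with the fingers, because it tips back by itself if let go. Go gently: the block is freshly carved, so only push on frame and prop with light force, under 20 N and never clamping them, do not let the frame tip over forward, and leave the other things on the table where they are.

Things in the scene. Friction and masses are not known exactly. Their poses are not given: they have to be found in the camera images.
- stand: Proofing stand, fixed: a board 260 x 310 x 12 mm. Origin: on the table below the middle of the frame's hinge line, which runs along y, 42 mm up; +x points to the back (where the frame leans), z up. The board reaches x -130 to 130, y -190 to 120 mm. Two rest posts 147 mm high stand behind the frame at x = 71, y = -80 and 80 mm.
- frame (a joint): Tip of the frame about its hinge line: 0 = upright, positive = leaning back (rad). Starts at 0.35 on the rest posts; from upright it always falls back unless held (about 1 N at the top rail towards -x of the stand). Frame 180 mm wide, 250 tall, 18 deep; it carries a carved block 40 to 170 mm above the hinge, its back 45 mm behind the hinge line; open between block and top rail.
- rail (a point): Centre of the frame's top rail: bar 140 mm long between the uprights, 20 mm high, 18 mm deep; 240 mm along the frame from the hinge line, and 12 mm behind it when upright. Free to touch from behind, above and in front.
- prop (a joint): Angle of the prop leg (kickstand) about its brass hub, relative to the frame (rad): 0 = stowed, pointing up along the frame; it swings forward (to the stand's -x) and down; 2.64 = fully down, splayed 0.5 rad forward of the frame. An over-centre spring with its dead point at 1.32 snaps it to the nearer end; 1 to 1.5 N at the foot moves it.
- hub (a point): Centre of the prop leg's pivot (axis along the stand's y), on a brass pin beside the frame's -y upright: 125 mm to -y of the frame's middle, 105 mm from the hinge line, 12 mm behind it when upright.
- foot (a point): Middle of the foot bar at the prop's end: round bar 12 mm thick, 60 mm long, along the stand's y, 141 mm from the hub, sticking out to -y from the 9 mm leg; this point is 30 mm from the leg, with 25 mm of free bar each side. Leg down and frame upright, the foot hangs 6 mm above the board; it lands on it if the frame tips 0.1 rad forward.
- baren: Bystander: round baren, a disc 124 mm across with a strap handle, 38 mm high; origin under its centre.
- pebble: Bystander: soapstone pebble 42 mm across, 19 mm high, lying on the stand's board; origin under its centre.
- canister: Bystander: squat tin canister 71 mm across, 63 mm high; origin under its centre.
- tray: Bystander: persimmon wood tray 140 x 220 x 22 mm; origin under its centre.
- mallet: Bystander: small wooden mallet lying in the tray, 150 mm long, 40 mm high; origin under its head.
- brush: Bystander: flat brush, 135 mm long, 16 mm high; origin under its middle.
- chisel: Bystander: carving chisel lying flat, 160 mm long, 16 mm high; origin under its middle.

How it is judged:
On the way, in this order (a step that is already met when the one before it is completed fails the run):
1. the prop is fully down while the frame still leans back on its rests (value of joint prop above 2.5 rad and value of joint frame above 0.28 rad), for 0.2 s.
2. the frame is upright (value of joint frame between -0.13 and 0.09 rad), for 0.2 s.
At the end, for the whole second after the job is handed in: The prop is fully down (joint above 2.5 rad), the frame stands upright (between 0.09 rad back and 0.13 rad forward, where the prop carries it) and still, the fingers touch it with at least 0.25 N, and the bystanders are within 30 mm of where they were (all of step 2 and value of joint prop above 2.5 rad and velocity of joint frame between -0.1 and 0.1 rad/s and contact force between the fingers and frame above 0.25 N and distance of each of baren, pebble, canister, tray, mallet, brush, chisel from where it was at the start of the episode below 0.03 m); the arm keeps its last pose, push and grip.
It fails at once if frame or prop pushed or squeezed with more than 20 N (contact force between any of the fingers, the arm and frame above 20 N).
It fails at once if the frame tips over forward by more than 0.25 rad (value of joint frame below -0.25 rad).
It fails at once if a bystander is moved by more than 30 mm (distance of any of baren, pebble, canister, tray, mallet, brush, chisel from where it was at the start of the episode above 0.03 m).
It also fails if it takes over 51 s, if anything falls off the work surface, if the arm or the gripper's body presses on something with over 40 N, if the wrist force passes 120 N, or if a joint passes its speed limit or range.

## Working session

There is one attempt and no reset: what is moved stays moved. The work goes in short steps, Python scripts to look and compute and a tool call to move; the robot and the scene stay as the last step left them, time stands still between calls to the robot, and variables do not carry over. Pictures are saved under pics/ and viewed, and the job is handed in when it is done.

Besides the shell and the picture viewer there is one more tool, called after ">>>" as name(argument=value, ...), one argument or row to a line, values as JSON. jog_arm: Moves the arm, as the interface text tells. Its arguments: {"type":"object","properties":{"moves":{"type":"array","items":{"type":"array"}},"force":{"type":"number"}},"required":["moves"]}

```bash
mkdir -p pics
python3 - <<'E'
from bench import monitor, eyes, arm
import cv2,numpy as np
s=monitor.sense();print({k:np.round(v,3) for k,v in s.items()},arm.grip_point_offset)
for n in("scene","side"):
    p,d=eyes.read_camera(n);np.savez(f"{n}0.npz",p=p,d=d,**eyes.camera_params(n));cv2.imwrite(f"pics/{n}0.png",p[:,:,::-1])
    print(n,{k:np.round(v,3).tolist() for k,v in eyes.camera_params(n).items()})
E
```

```text
{'t': np.float64(0.0), 'joint_positions': array([-0.07 ,  0.053,  1.402,  0.   ,  1.689, -0.07 ]), 'qd': array([-0.001, -0.   , -0.   ,  0.001,  0.   ,  0.001]), 'effort': array([ 1.0000e-03, -3.8167e+01, -3.6018e+01,  0.0000e+00,  6.0000e-03,
       -0.0000e+00]), 'eef_pos': array([0.525, 0.   , 0.23 ]), 'tcp_rot': array([-2.221e+00, -2.221e+00,  2.000e-03]), 'wrist_force': array([-0.435,  0.179,  0.158]), 'moment': array([ 0.03 , -0.009, -0.038]), 'grip_width': np.float64(0.085)} 0.0187
scene {'intrinsics': [[607.49, 0.0, 312.348], [0.0, 607.49, 239.118], [0.0, 0.0, 1.0]], 'rvec': [0.594, 2.565, -1.278], 'tvec': [0.421, 0.019, 2.007]}
side {'intrinsics': [[456.66, 0.0, 327.648], [0.0, 456.66, 243.216], [0.0, 0.0, 1.0]], 'rvec': [1.032, -2.497, 0.947], 'tvec': [0.353, 0.353, 1.018]}
```

View pics/scene0.png

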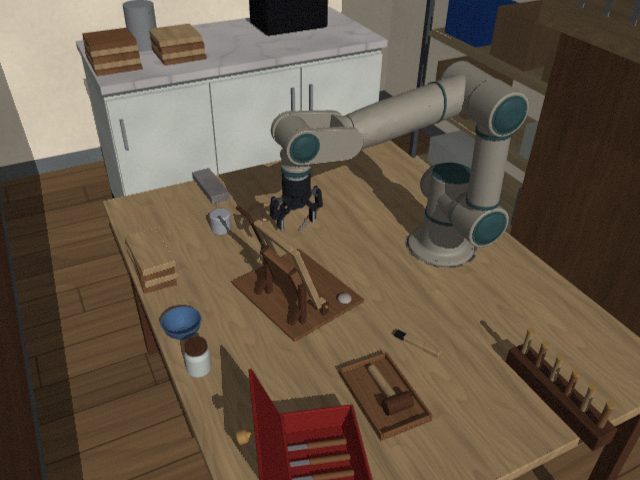

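View pics/side0.png

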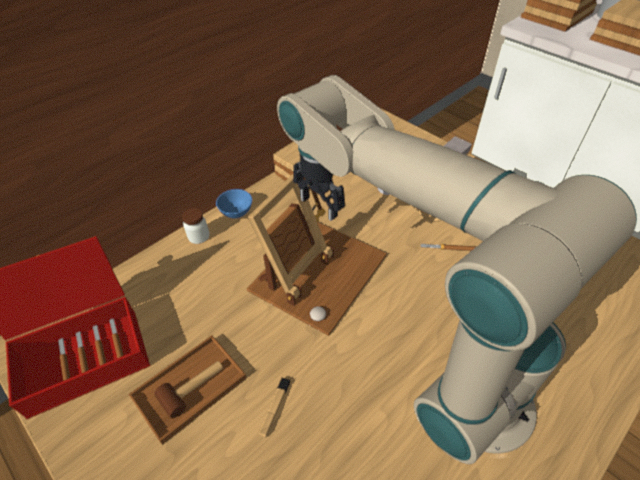

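Run:
```python
import cv2,numpy as np
a=cv2.imread("pics/scene0.png")[190:350,190:390]; b=cv2.imread("pics/side0.png")[150:350,220:420]
cv2.imwrite("pics/z1.png",cv2.resize(a,None,fx=4,fy=3.75,interpolation=cv2.INTER_CUBIC) if 0 else cv2.resize(a,None,fx=3.75,fy=3.75,interpolation=cv2.INTER_CUBIC));cv2.imwrite("pics/z2.png",cv2.resize(b,None,fx=3,fy=3,interpolation=cv2.INTER_CUBIC))
```

```text
(no output)
```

View pics/z1.png

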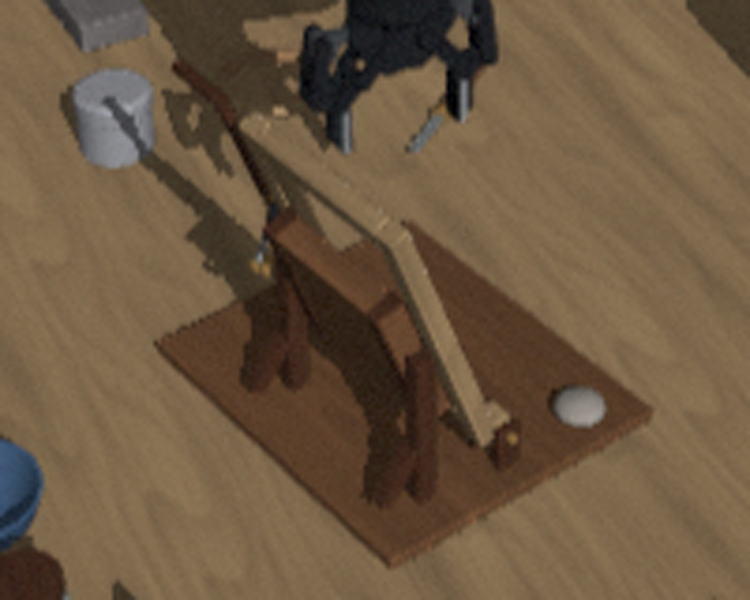

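View pics/z2.png

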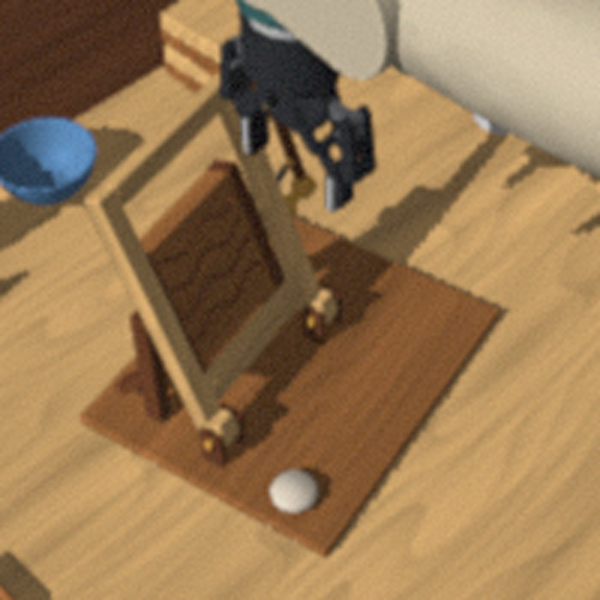

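```bash
cat > h.py <<'E'
import cv2,numpy as np
def cam(n,f=None):
    return dict(np.load(f or f"{n}0.npz"))
def proj(c,X):
    return cv2.projectPoints(np.float64(X).reshape(-1,3),c['rvec'],c['tvec'],c['intrinsics'],None)[0][:,0]
def onplane(c,uv,z):
    R=cv2.Rodrigues(c['rvec'])[0];o=-R.T@c['tvec'].ravel()
    uv=np.float64(uv).reshape(-1,2);r=np.c_[uv,np.ones(len(uv))]@np.linalg.inv(c['intrinsics']).T@R
    return o+r*((z-o[2])/r[:,2])[:,None]
def fit(S,W): # 2d rigid
    S=np.float64(S);W=np.float64(W);a=S-S.mean(0);b=W-W.mean(0)
    th=np.arctan2((a[:,0]*b[:,1]-a[:,1]*b[:,0]).sum(),(a*b).sum())
    R=np.array([[np.cos(th),-np.sin(th)],[np.sin(th),np.cos(th)]]);t=W.mean(0)-R@S.mean(0)
    return th,t,np.linalg.norm(S@R.T+t-W,axis=1)
E
python3 - <<'E'
from h import *
a=cam("scene");b=cam("side")
sc=np.array([(155,343),(392,562),(652,410),(405,222)])/3.75+190
sd=np.array([(82,418),(325,552),(502,312)])/3+[220,150]
C=[(.13,-.19),(.13,.12),(-.13,.12),(-.13,-.19)]
A=onplane(a,sc,.012);B=onplane(b,sd,.012)
print(A.round(4),B.round(4))
C=np.array(C)
print(fit(C,A[:,:2]));print(fit(C[[1,2,3]],B[:,:2]))
print(fit(C[[0,1,2,3,1,2,3]],np.r_[A,B][:,:2]))
E
```

```text
[[ 0.6879 -0.1104  0.012 ]
 [ 0.6181  0.1897  0.012 ]
 [ 0.3676  0.1314  0.012 ]
 [ 0.439  -0.167   0.012 ]] [[ 0.6125  0.1877  0.012 ]
 [ 0.3648  0.1315  0.012 ]
 [ 0.4284 -0.168   0.012 ]]
(np.float64(0.22945416809010113), array([0.52019555, 0.04503138]), array([0.00211673, 0.00217479, 0.00155349, 0.00336669]))
(np.float64(0.21755512202729022), array([0.51445272, 0.04347443]), array([0.00318145, 0.00336284, 0.00213034]))
(np.float64(0.22659369996631562), array([0.51781607, 0.044555  ]), array([0.00125124, 0.00112974, 0.00349971, 0.00589335, 0.00588788,
       0.00100338, 0.00575681]))
```

```bash
cat >> h.py <<'E'
TH=0.2266;T=np.array([.5178,.0446])
def s2w(p):
    p=np.float64(p).reshape(-1,3);c,s=np.cos(TH),np.sin(TH)
    return np.c_[c*p[:,0]-s*p[:,1]+T[0],s*p[:,0]+c*p[:,1]+T[1],p[:,2]]
def fr(h,b,y,phi):
    return [h*np.sin(phi)+b*np.cos(phi),y,.042+h*np.cos(phi)-b*np.sin(phi)]
def foot(phi,prop,y=-.155):
    hx,_,hz=fr(.105,.012,0,phi); a=phi-prop
    return [hx+.141*np.sin(a),y,hz+.141*np.cos(a)]
E
python3 - <<'E'
from h import *
phi=.35
P=s2w([fr(.25,.012,-.09,phi),fr(.25,.012,.09,phi),fr(.105,.012,-.125,phi),foot(phi,0,-.125),foot(phi,0,-.185),[.071,-.08,.147],[.071,.08,.147],[-.13,-.19,.012],[-.13,.12,.012],[.13,-.19,.012],[.13,.12,.012]])
print(P.round(3))
for n,o,m,f in(("scene",(190,190),(200,160),4),("side",(220,150),(200,200),3)):
    c=cam(n);im=cv2.resize(np.ascontiguousarray(c['p'][:,:,::-1])[o[1]:o[1]+m[1],o[0]:o[0]+m[0]],None,fx=f,fy=f,interpolation=cv2.INTER_CUBIC)
    if n=="scene":im=im[:600]
    for i,q in enumerate((proj(c,P)-o)*f):
        q=tuple(int(x) for x in q);cv2.circle(im,q,3,(0,255,0),-1);cv2.putText(im,str(i),q,0,.6,(0,0,255),1)
    cv2.imwrite(f"pics/o_{n}.png",im)
E
```

```text
[[ 0.633 -0.021  0.273]
 [ 0.592  0.154  0.273]
 [ 0.592 -0.067  0.137]
 [ 0.639 -0.056  0.269]
 [ 0.653 -0.114  0.269]
 [ 0.605 -0.017  0.147]
 [ 0.569  0.139  0.147]
 [ 0.434 -0.17   0.012]
 [ 0.364  0.132  0.012]
 [ 0.687 -0.111  0.012]
 [ 0.618  0.191  0.012]]
```

View pics/o_scene.png

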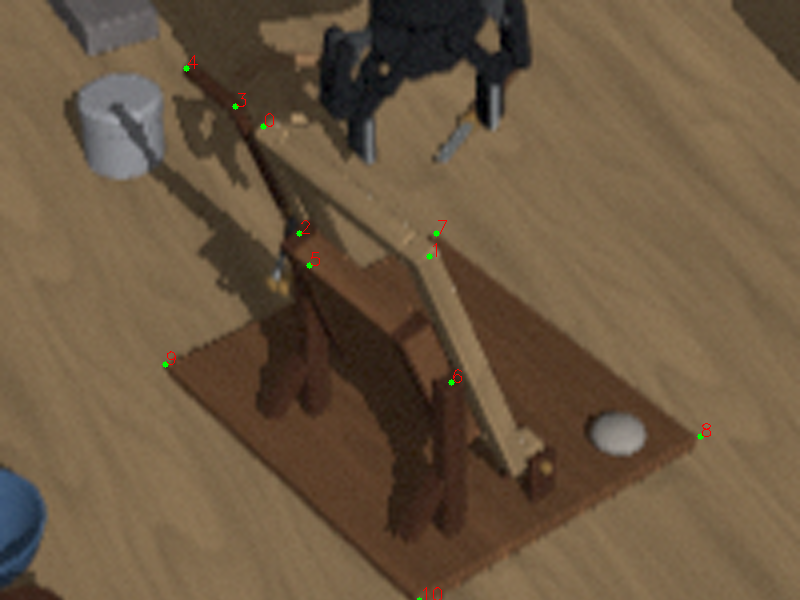

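View pics/o_side.png

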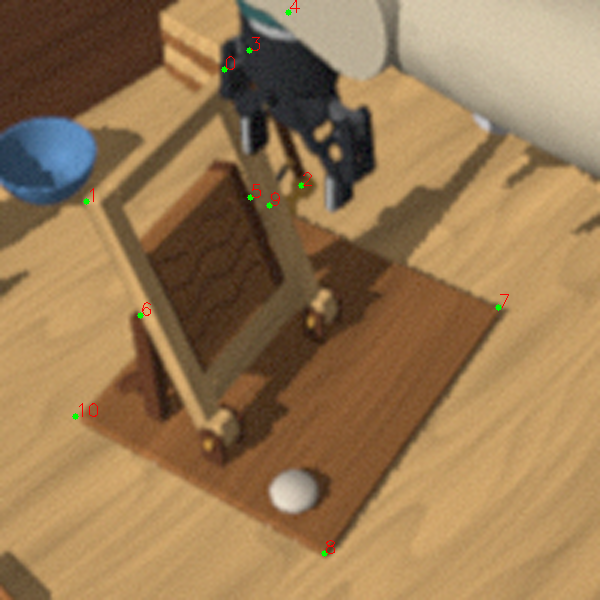

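>>> jog_arm(
  moves=[
    [[0,0,-7],[0,0,-0.03],-1],
    [[0,0,-6],[0,0,-0.035],-1],
    [[0,0,0],[0,0,-0.035],-1],
    [[0,0,0],[-0.023,0.032,0],-1],
    [[0,0,0],[-0.023,0.032,0],-1],
    [[0,0,0],[-0.023,0.032,0],-1],
    [[0,0,0],[-0.023,0.032,0],-1],
    [[0,0,0],[-0.023,0.03,0],-1],
  ],
  force=20,
)

```text
t: 0.9
eef_pos: [0.7059, -0.077, 0.3305]
tcp_rot: [-1.955, -2.458, 0.001]
wrist_force: [0.5, -0.2, 1.3]
grip_width: 0.0001
```

>>> jog_arm(
  moves=[
    [[0,0,0],[0,0,0],-1],
    [[0,0,0],[0,0,0],-1],
  ],
)

```text
t: 1.1
eef_pos: [0.7055, -0.0769, 0.3276]
tcp_rot: [-1.953, -2.455, 0.004]
wrist_force: [-1.1, 0.7, 0.5]
grip_width: -0.0
```

```bash
cat >> h.py <<'E'
def w2s(w):
    w=np.float64(w);c,s=np.cos(TH),np.sin(TH);d=w[:2]-T
    return np.array([c*d[0]+s*d[1],-s*d[0]+c*d[1],w[2]])
def look(tag,names=("scene","side")):
    from bench import monitor,eyes
    s=monitor.sense();R=cv2.Rodrigues(np.float64(s['tcp_rot']))[0]
    print("t",round(s['t'],2),"tcp stand",w2s(s['eef_pos']).round(4),"grip",round(s['grip_width'],4));f=R.T@s['wrist_force'];print("F tool",f.round(2),"axes err",R.T@s2w([[1,0,0]])[0]*0 if 0 else '',
      "tool y in stand deg",round(float(np.degrees(np.arctan2(R[1,1],R[0,1])-TH)),2),"q",np.round(s['joint_positions'],2))
    for n in names:
        p,d=eyes.read_camera(n);np.savez(f"{n}_{tag}.npz",p=p,d=d,**eyes.camera_params(n))
        o,m,k=((190,150),(200,150),4) if n=="scene" else ((200,100),(200,150),4)
        if n=="wrist": o,m,k=(0,0),(640,480),1
        cv2.imwrite(f"pics/{n}_{tag}.png",cv2.resize(p[o[1]:o[1]+m[1],o[0]:o[0]+m[0],::-1],None,fx=k,fy=k,interpolation=cv2.INTER_CUBIC))
E
python3 -c "
from h import *
look('a',('scene','side','wrist'))"
```

```text
t 1.1 tcp stand [ 0.1556 -0.1605  0.3276] grip -0.0
F tool [ 0.93 -0.87 -0.54] axes err  tool y in stand deg -0.01 q [-0.16  0.67  0.45  0.    2.03 -0.39]
```

View pics/scene_a.png

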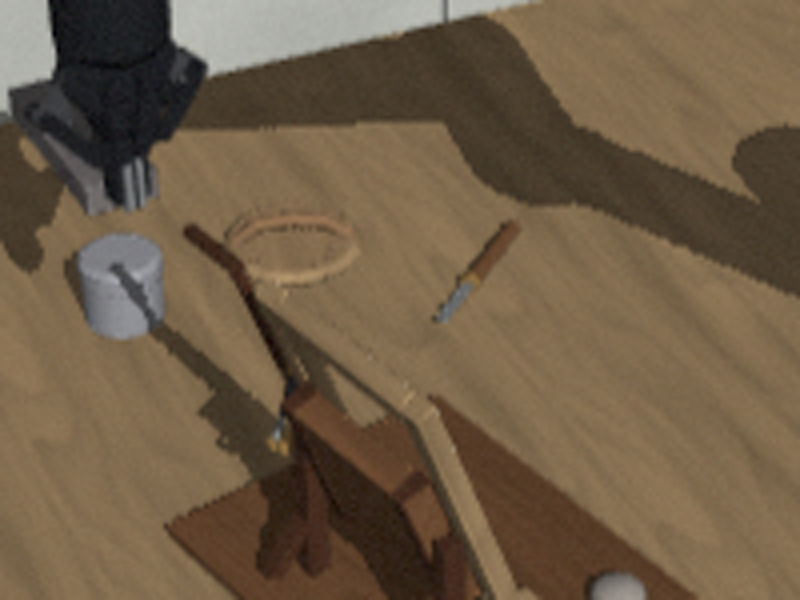

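View pics/side_a.png

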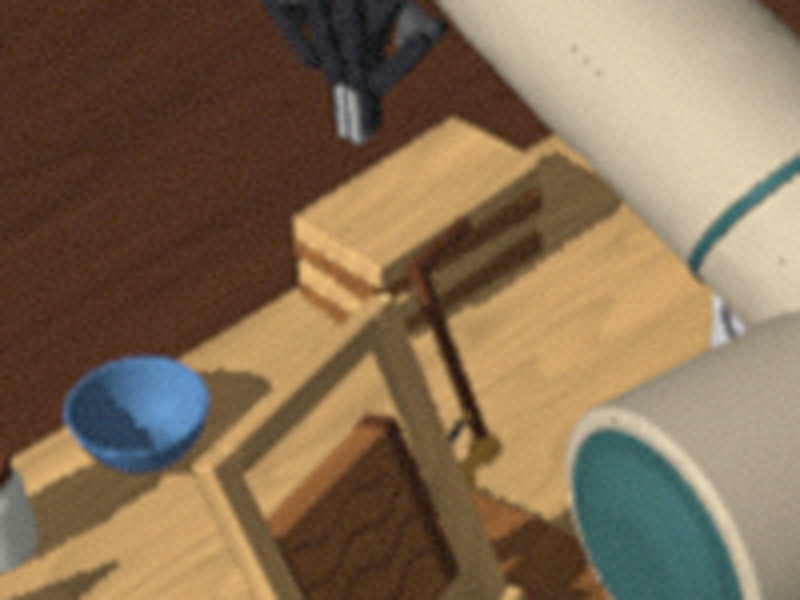

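View pics/wrist_a.png

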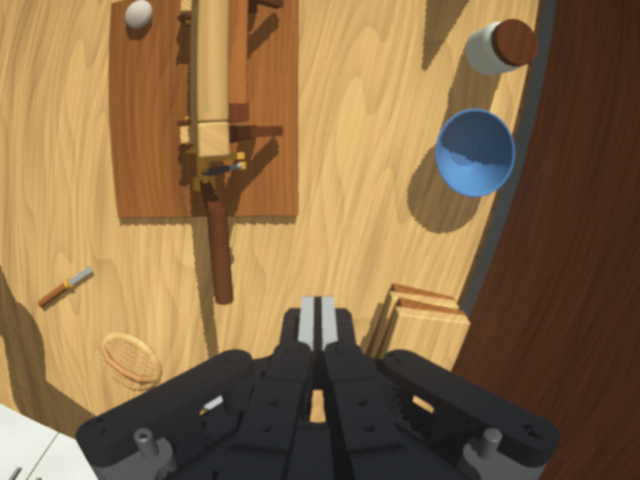

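Run:
```python
from h import *
a=cam("scene");b=cam("side")
def P(c):return c['intrinsics']@np.c_[cv2.Rodrigues(c['rvec'])[0],c['tvec'].ravel()]
X=cv2.triangulatePoints(P(a),P(b),np.float64([[236.75,207.5],[249.5,218]]).T,np.float64([[317,156.3],[303.7,168]]).T);X=(X[:3]/X[3]).T
for x in X:print(w2s(x).round(4))
print(foot(.35,0))
```

```text
[ 0.0937 -0.1862  0.2649]
[ 0.0944 -0.1243  0.2651]
[np.float64(0.09562533318820957), -0.155, np.float64(0.2689709136709898)]
```

>>> jog_arm(
  moves=[
    [[0,0,0],[0,0,0.02],-1],
    [[0,0,0],[0,0,0.02],-1],
    [[0,0,0],[0,0,0.02],-1],
    [[0,0,0],[0,0,0.013],-1],
    [[0,0,0],[0,-0.01,0],-1],
    [[0,0,0],[0,-0.01,0],-1],
    [[0,0,0],[0,-0.01,0],-1],
    [[0,0,0],[0,0,0],-1],
  ],
)

```text
t: 2.05
eef_pos: [0.6742, -0.0829, 0.2617]
tcp_rot: [1.953, 2.456, 0.003]
wrist_force: [0.3, 0.4, 0.2]
grip_width: -0.0004
```

```bash
python3 -c "
from h import *
look('b')"
```

```text
t 2.05 tcp stand [ 0.1238 -0.1594  0.2617] grip -0.0004
F tool [ 0.32  0.42 -0.17] axes err  tool y in stand deg 0.02 q [-0.18  0.5   0.8  -0.    1.83 -0.4 ]
```

View pics/side_b.png

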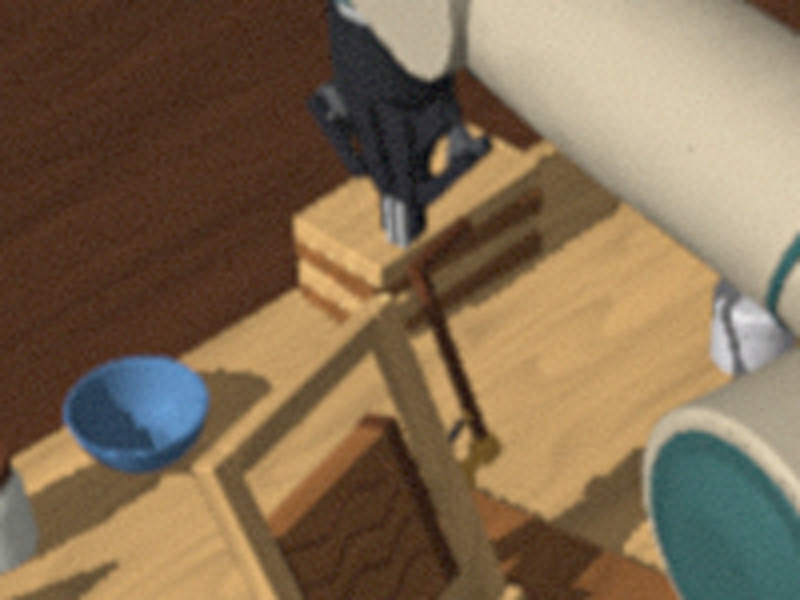

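>>> jog_arm(
  moves=[
    [[0,0,0],[0,0,0.007],-1],
    [[0,0,0],[0,-0.005,0],-1],
    [[0,0,0],[0,-0.005,0],-1],
    [[0,0,0],[0,-0.006,0],-1],
    [[0,0,0],[0,-0.006,0],-1],
    [[0,0,0],[0,-0.006,0],-1],
    [[0,0,0],[0,-0.006,-0.002],-1],
    [[0,0,0],[0,-0.006,-0.002],-1],
  ],
)

```text
t: 2.95
eef_pos: [0.636, -0.0924, 0.2552]
tcp_rot: [-1.956, -2.458, 0.0]
wrist_force: [1.9, 0.3, -0.8]
grip_width: 0.0001
```

```bash
python3 -c "
from h import *
look('c')"
```

```text
t 2.95 tcp stand [ 0.0844 -0.16    0.2552] grip 0.0001
F tool [-0.19  1.93  0.81] axes err  tool y in stand deg 0.01 q [-0.2   0.39  0.96 -0.    1.79 -0.43]
```

View pics/side_c.png

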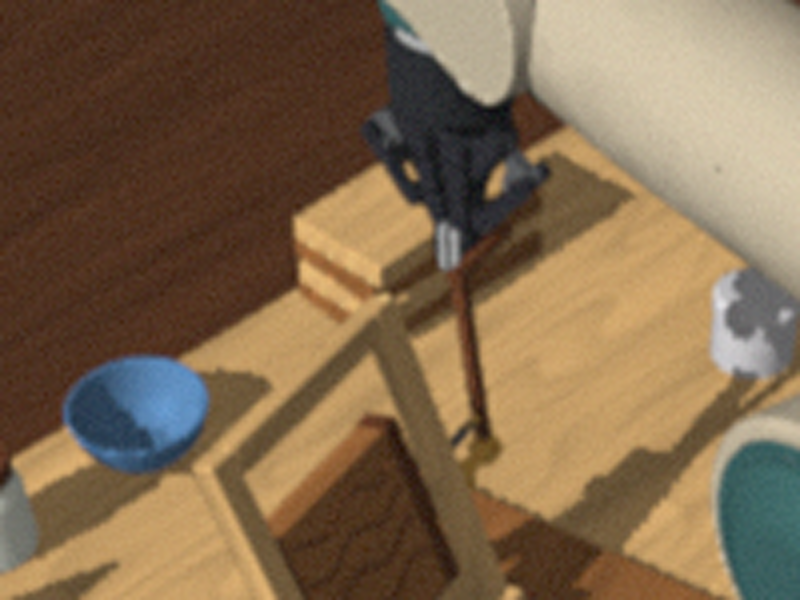

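View pics/scene_c.png

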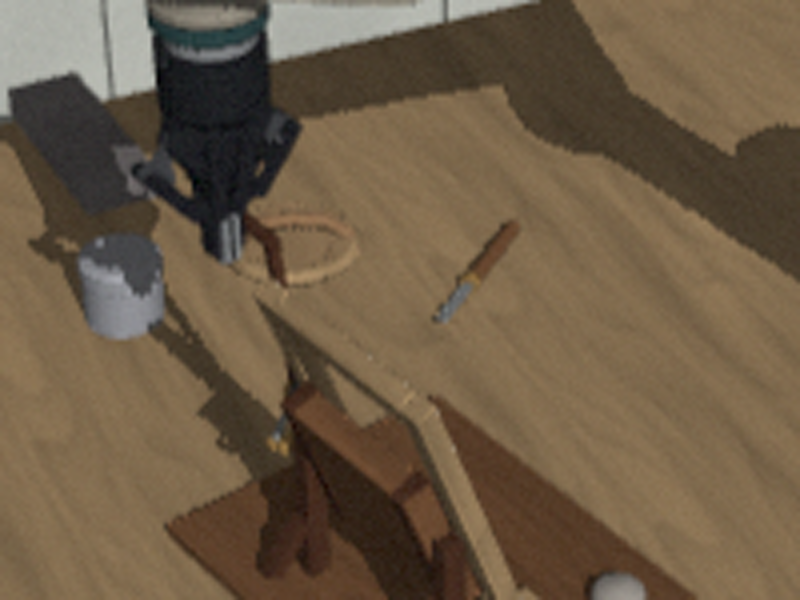

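>>> jog_arm(
  moves=[
    [[0,0,0],[0,-0.008,-0.002],-1],
    [[0,0,0],[0,-0.008,-0.002],-1],
    [[0,0,0],[0,-0.008,-0.002],-1],
    [[0,0,0],[0,-0.008,-0.001],-1],
    [[0,0,0],[0,-0.008,0],-1],
    [[0,0,0],[0,-0.008,0],-1],
    [[0,0,0],[0,-0.008,0.002],-1],
    [[0,0,0],[0,-0.008,0.003],-1],
  ],
)

```text
t: 3.85
eef_pos: [0.5736, -0.1068, 0.2575]
tcp_rot: [1.955, 2.458, 0.0]
wrist_force: [-0.6, -0.6, 1.0]
grip_width: 0.0006
```

```bash
python3 -c "
from h import *
look('d')"
```

```text
t 3.85 tcp stand [ 0.0204 -0.1601  0.2575] grip 0.0006
F tool [-0.47 -0.75 -0.98] axes err  tool y in stand deg 0.01 q [-0.25  0.21  1.17 -0.    1.75 -0.47]
```

View pics/side_d.png

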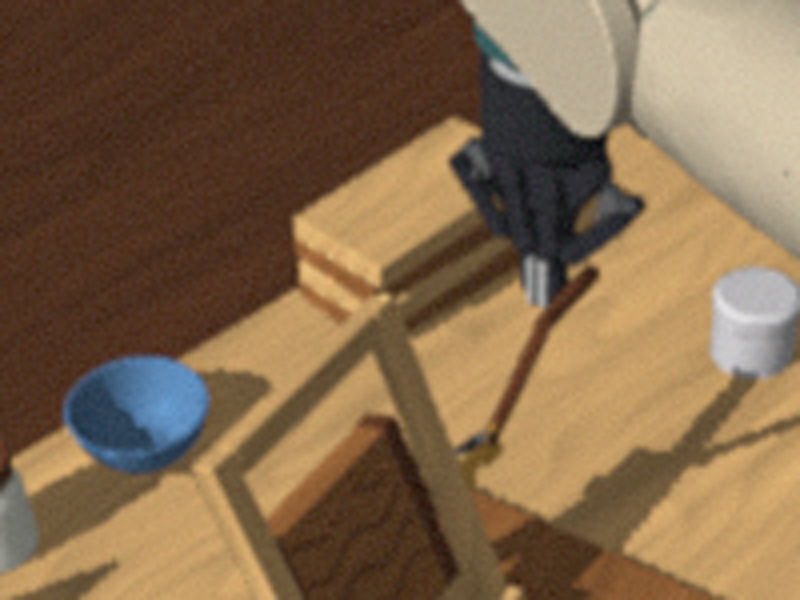

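View pics/scene_d.png

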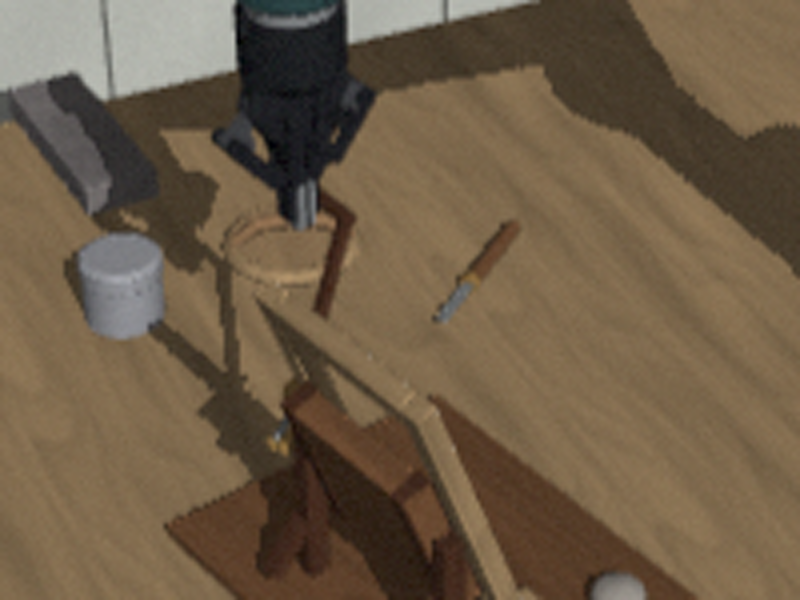

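>>> jog_arm(
  moves=[
    [[0,0,0],[0,-0.008,0.003],-1],
    [[0,0,0],[0,-0.008,0.004],-1],
    [[0,0,0],[0,-0.008,0.004],-1],
    [[0,0,0],[0,-0.008,0.005],-1],
    [[0,0,0],[0,-0.008,0.006],-1],
    [[0,0,0],[0,-0.007,0.007],-1],
    [[0,0,0],[0,-0.007,0.007],-1],
    [[0,0,0],[0,-0.007,0.008],-1],
  ],
)

```text
t: 4.75
eef_pos: [0.5143, -0.1205, 0.213]
tcp_rot: [1.956, 2.459, -0.0]
wrist_force: [0.3, -0.8, -0.4]
grip_width: -0.0001
```

>>> jog_arm(
  moves=[
    [[0,0,0],[0,-0.005,0.007],-1],
    [[0,0,0],[0,-0.005,0.007],-1],
    [[0,0,0],[0,-0.005,0.007],-1],
    [[0,0,0],[0,-0.005,0.007],-1],
  ],
)

```text
t: 5.15
eef_pos: [0.495, -0.1249, 0.1848]
tcp_rot: [1.956, 2.459, 0.0]
wrist_force: [0.2, -0.1, 0.0]
grip_width: -0.0
```

```bash
python3 -c "
from h import *
look('e')"
```

```text
t 5.15 tcp stand [-0.0603 -0.1601  0.1848] grip -0.0
F tool [-0.17  0.16 -0.02] axes err  tool y in stand deg 0.02 q [-0.32  0.03  1.52 -0.    1.6  -0.55]
```

View pics/side_e.png

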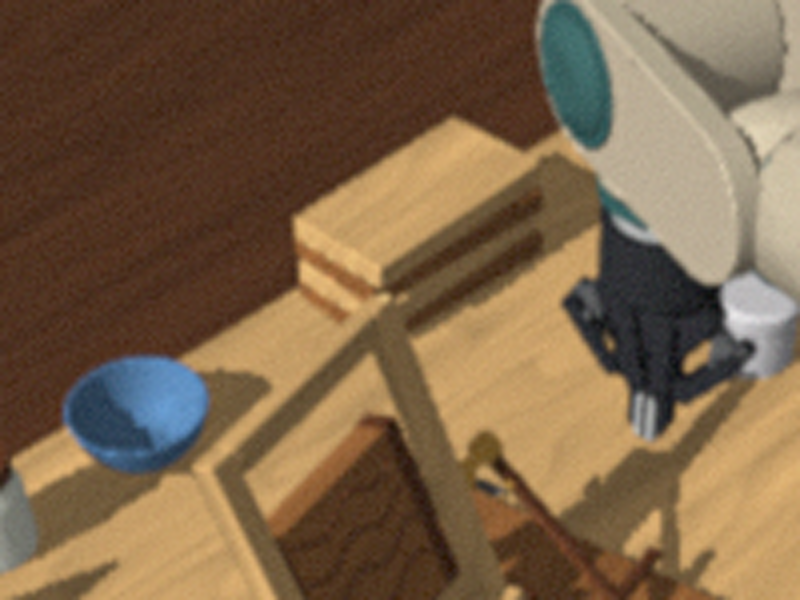

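View pics/scene_e.png

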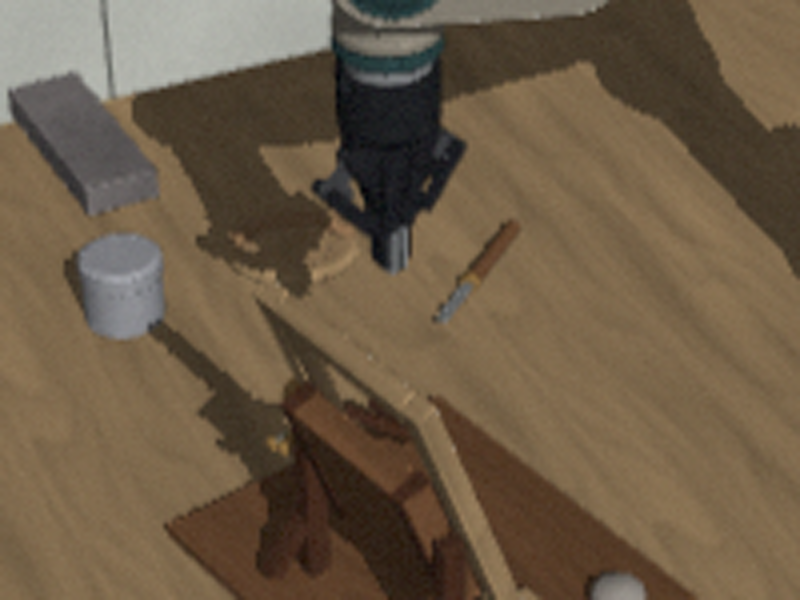

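Run:
```python
from h import *
c=cam("side","side_e.npz")
for p in (2.3,2.5,2.64,2.75):print(p,proj(c,s2w([foot(.35,p,-.185),foot(.35,p,-.125)])).round(1).tolist())
im=np.ascontiguousarray(c['p'][170:270,300:420,::-1]);im=cv2.resize(im,None,fx=6,fy=6)
for q in (proj(c,s2w([foot(.35,2.64,-.185),foot(.35,2.64,-.125)]))-[300,170])*6: cv2.circle(im,tuple(int(v) for v in q),4,(0,255,0),-1)
cv2.imwrite("pics/f.png",im)
```

```text
2.3 [[372.7, 229.9], [362.1, 243.8]]
2.5 [[368.0, 234.3], [357.4, 248.1]]
2.64 [[364.0, 236.4], [353.4, 250.1]]
2.75 [[360.5, 237.6], [349.9, 251.1]]
```

View pics/f.png

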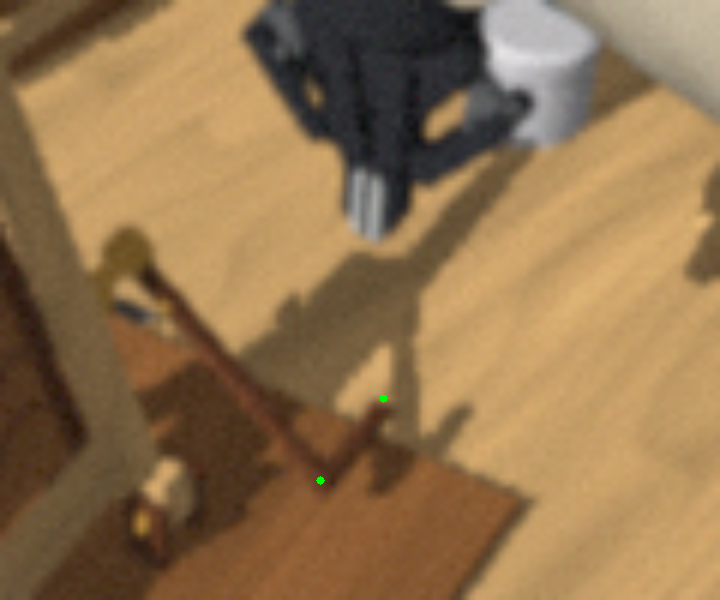

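>>> jog_arm(
  moves=[
    [[0,0,0],[0,0,-0.03],-1],
    [[0,0,0],[0,0,-0.04],-1],
    [[0,0,0],[0,0,-0.04],-1],
    [[0,0,0],[0,0,-0.04],-1],
    [[0,0,0],[0,0.03,0],-1],
    [[0,0,0],[0.01,0.03,0],-1],
    [[0,0,0],[0.02,0.03,0],-1],
    [[0,0,0],[0.02,0.03,0],-1],
  ],
)

```text
t: 6.05
eef_pos: [0.6021, -0.0484, 0.3355]
tcp_rot: [1.956, 2.458, 0.0]
wrist_force: [0.1, -0.1, 0.4]
grip_width: -0.0001
```

>>> jog_arm(
  moves=[
    [[0,0,0],[0.03,0.025,0],-1],
    [[0,0,0],[0.03,0.025,0],-1],
    [[0,0,0],[0.025,0.025,0],-1],
    [[0,0,0],[0.025,0.03,0],-1],
    [[0,0,0],[0,0,0],-1],
    [[0,0,0],[0,0,0],-1],
  ],
)

```text
t: 6.65
eef_pos: [0.679, 0.0824, 0.334]
tcp_rot: [-1.953, -2.459, 0.002]
wrist_force: [0.1, -0.0, 0.2]
grip_width: 0.0002
```

```bash
python3 -c "
from h import *
look('g',())"
```

```text
t 6.65 tcp stand [0.1655 0.0006 0.334 ] grip 0.0002
F tool [-0.02  0.07 -0.15] axes err  tool y in stand deg 0.09 q [ 0.07  0.56  0.58 -0.    2.   -0.16]
```

>>> jog_arm(
  moves=[
    [[0,0,0],[0,0,0.025],-1],
    [[0,0,0],[0,0,0.025],-1],
    [[0,0,0],[0,0,0.025],-1],
    [[0,0,0],[0,0,0.01],-1],
    [[0,0,0],[0,-0.01,0],-1],
    [[0,0,0],[0,-0.01,0],-1],
    [[0,0,0],[0,-0.01,0],-1],
    [[0,0,0],[0,0,0],-1],
  ],
)

```text
t: 7.45
eef_pos: [0.6489, 0.074, 0.2527]
tcp_rot: [1.956, 2.456, 0.003]
wrist_force: [0.9, -0.2, -0.2]
grip_width: 0.0002
```

```bash
python3 -c "
from h import *
look('h')"
```

```text
t 7.45 tcp stand [ 0.1344 -0.0008  0.2527] grip 0.0002
F tool [-0.37  0.81  0.18] axes err  tool y in stand deg -0.05 q [ 0.06  0.42  0.93 -0.    1.79 -0.17]
```

View pics/side_h.png

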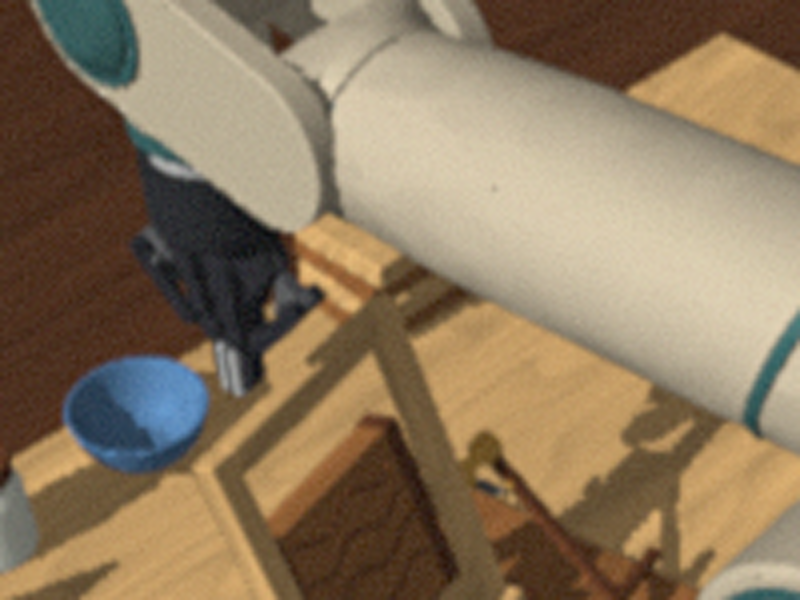

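View pics/scene_h.png

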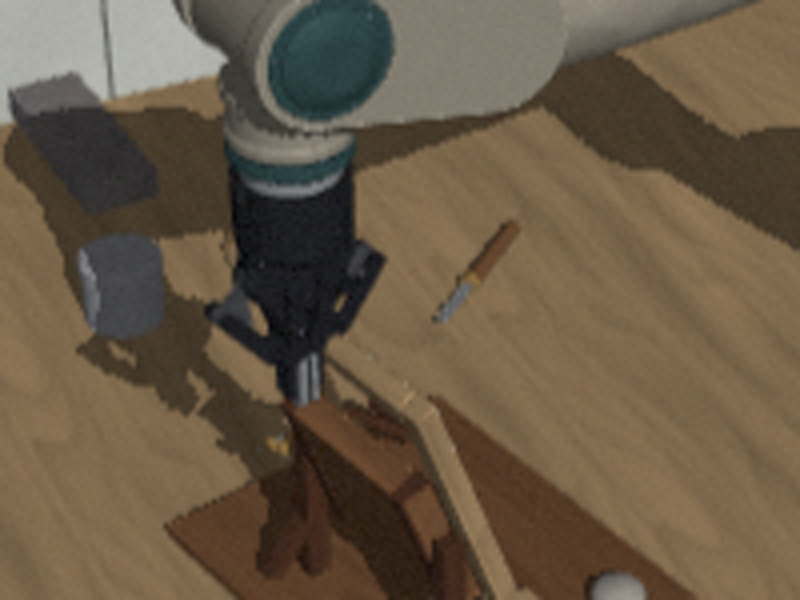

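>>> jog_arm(
  moves=[
    [[0,0,0],[0,-0.004,0],-1],
    [[0,0,0],[0,-0.003,0],-1],
    [[0,0,0],[0,-0.003,0],-1],
    [[0,0,0],[0,-0.003,0],-1],
  ],
)

```text
t: 7.95
eef_pos: [0.6365, 0.072, 0.2503]
tcp_rot: [-1.956, -2.459, 0.0]
wrist_force: [0.8, 0.0, 0.5]
grip_width: -0.0003
```

>>> jog_arm(
  moves=[
    [[0,0,0],[0,-0.003,0],-1],
    [[0,0,0],[0,-0.003,0],-1],
  ],
)

```text
t: 8.15
eef_pos: [0.6312, 0.0707, 0.2511]
tcp_rot: [1.954, 2.457, 0.003]
wrist_force: [3.7, 0.5, 3.1]
grip_width: 0.0002
```

>>> jog_arm(
  moves=[
    [[0,0,0],[0,-0.003,0],-1],
    [[0,0,0],[0,-0.003,0],-1],
  ],
)

```text
t: 8.35
eef_pos: [0.625, 0.0693, 0.2509]
tcp_rot: [1.955, 2.458, 0.002]
wrist_force: [3.0, 0.6, 2.7]
grip_width: -0.0001
```

>>> jog_arm(
  moves=[
    [[0,0,0],[0,-0.004,-0.002],-1],
    [[0,0,0],[0,-0.004,-0.002],-1],
    [[0,0,0],[0,-0.004,-0.002],-1],
    [[0,0,0],[0,-0.004,-0.0015],-1],
    [[0,0,0],[0,-0.004,-0.0015],-1],
    [[0,0,0],[0,-0.004,-0.0015],-1],
    [[0,0,0],[0,-0.004,-0.0015],-1],
    [[0,0,0],[0,-0.004,-0.0015],-1],
  ],
)

```text
t: 9.15
eef_pos: [0.5935, 0.062, 0.264]
tcp_rot: [1.956, 2.459, 0.0]
wrist_force: [1.2, -0.0, -1.3]
grip_width: -0.0001
```

```bash
python3 -c "
from h import *
look('i')"
```

```text
t 9.15 tcp stand [ 0.0777 -0.      0.264 ] grip -0.0001
F tool [-0.32  1.19  1.33] axes err  tool y in stand deg 0.01 q [ 0.04  0.25  1.12 -0.    1.77 -0.18]
```

View pics/scene_i.png

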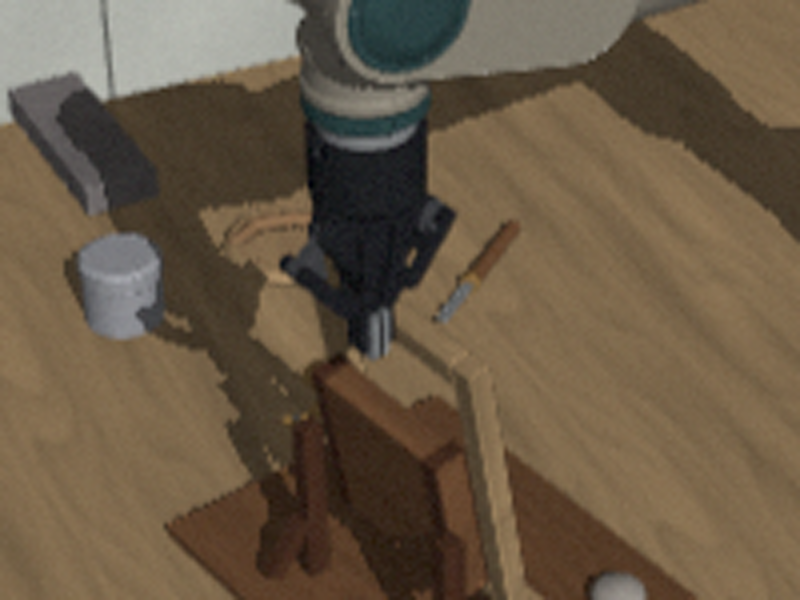

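View pics/side_i.png

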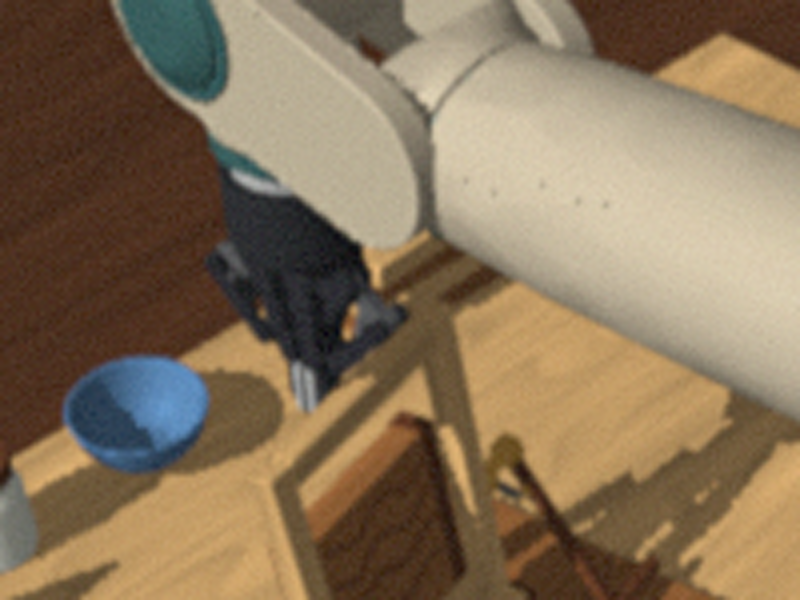

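>>> jog_arm(
  moves=[
    [[0,0,0],[0,-0.004,-0.001],-1],
    [[0,0,0],[0,-0.004,-0.001],-1],
    [[0,0,0],[0,-0.004,-0.001],-1],
    [[0,0,0],[0,-0.004,-0.001],-1],
    [[0,0,0],[0,-0.003,-0.0005],-1],
    [[0,0,0],[0,-0.003,-0.0005],-1],
    [[0,0,0],[0,-0.003,0],-1],
    [[0,0,0],[0,-0.003,0],-1],
  ],
)

```text
t: 10.05
eef_pos: [0.5664, 0.0557, 0.269]
tcp_rot: [1.955, 2.458, 0.0]
wrist_force: [0.9, -0.2, 0.9]
grip_width: 0.0004
```

>>> jog_arm(
  moves=[
    [[0,0,0],[0,-0.002,0],-1],
    [[0,0,0],[0,-0.002,0],-1],
    [[0,0,0],[0,-0.002,0],-1],
    [[0,0,0],[0,-0.002,0],-1],
    [[0,0,0],[0,-0.001,0],-1],
    [[0,0,0],[0,0,0],-1],
    [[0,0,0],[0,0,0],-1],
  ],
)

```text
t: 10.75
eef_pos: [0.5578, 0.0538, 0.2688]
tcp_rot: [1.956, 2.459, 0.0]
wrist_force: [0.4, -0.5, 1.5]
grip_width: -0.0001
```

```bash
python3 -c "
from h import *
look('j')
look('k')"
```

```text
t 10.75 tcp stand [ 4.100e-02 -1.000e-04  2.688e-01] grip -0.0001
F tool [-0.58  0.31 -1.48] axes err  tool y in stand deg 0.02 q [ 0.03  0.15  1.23 -0.    1.77 -0.2 ]
t 10.85 tcp stand [ 4.100e-02 -1.000e-04  2.687e-01] grip 0.0001
F tool [-0.37  0.87 -0.8 ] axes err  tool y in stand deg 0.02 q [ 0.03  0.15  1.23 -0.    1.77 -0.2 ]
```

View pics/scene_j.png

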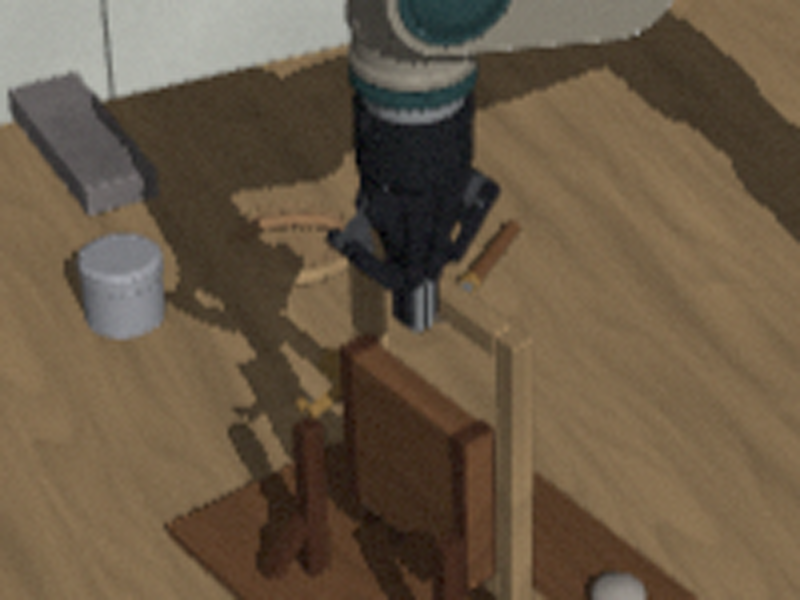

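View pics/side_j.png

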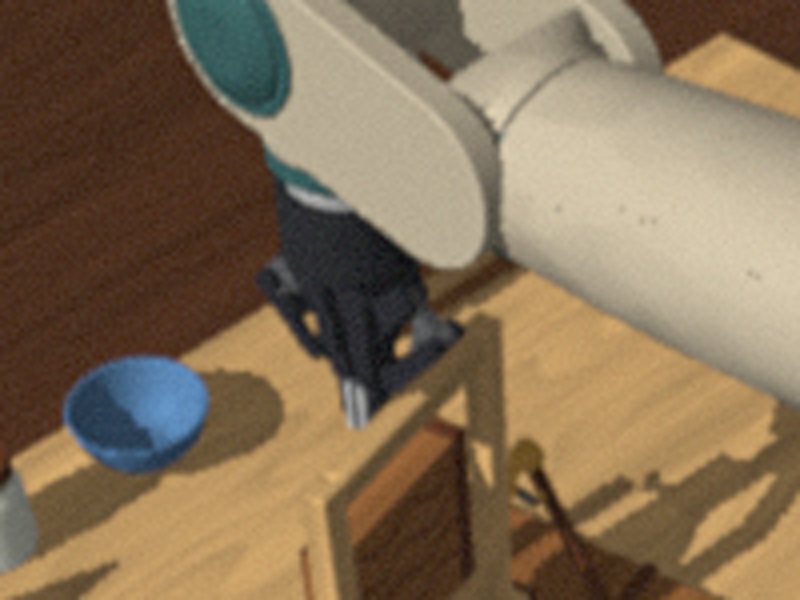

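Run:
```python
from h import *
for n,o in(("scene",(190,150)),("side",(200,100))):
    c=cam(n,f"{n}_k.npz")
    im=cv2.resize(np.ascontiguousarray(c['p'][o[1]:o[1]+150,o[0]:o[0]+200,::-1]),None,fx=4,fy=4,interpolation=cv2.INTER_CUBIC)
    for phi,col in((.12,(0,0,255)),(0.02,(0,255,0)),(-.08,(255,0,0))):
        q=(proj(c,s2w([fr(.25,.003,-.09,phi),fr(.25,.021,-.09,phi),fr(.25,.021,.09,phi),fr(.25,.003,.09,phi)]))-o)*4
        cv2.polylines(im,[q.astype(np.int32)],True,col,1)
        q=(proj(c,s2w([foot(phi,2.64,-.185),foot(phi,2.64,-.125),fr(.105,.012,-.125,phi)]))-o)*4
        cv2.polylines(im,[q.astype(np.int32)],False,col,1)
    cv2.imwrite(f"pics/{n}_k2.png",im)
```

```text
(no output)
```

View pics/scene_k2.png

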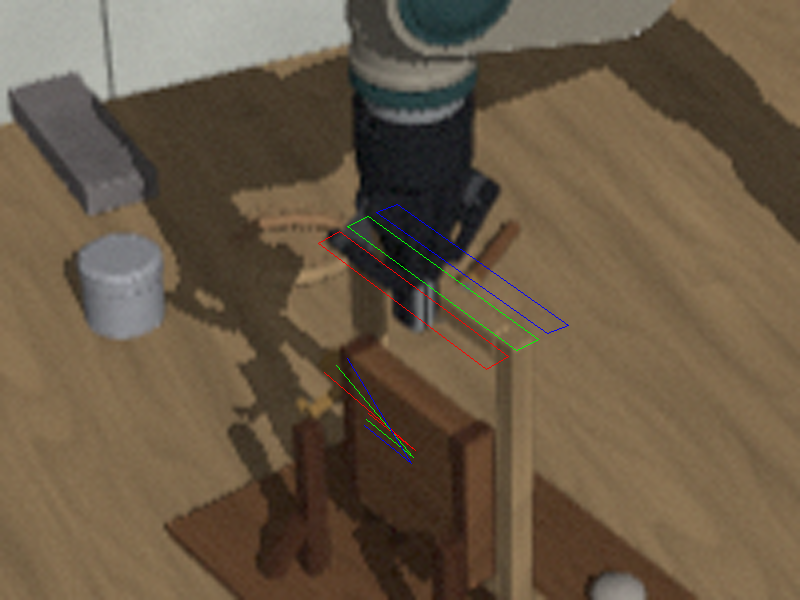

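View pics/side_k2.png

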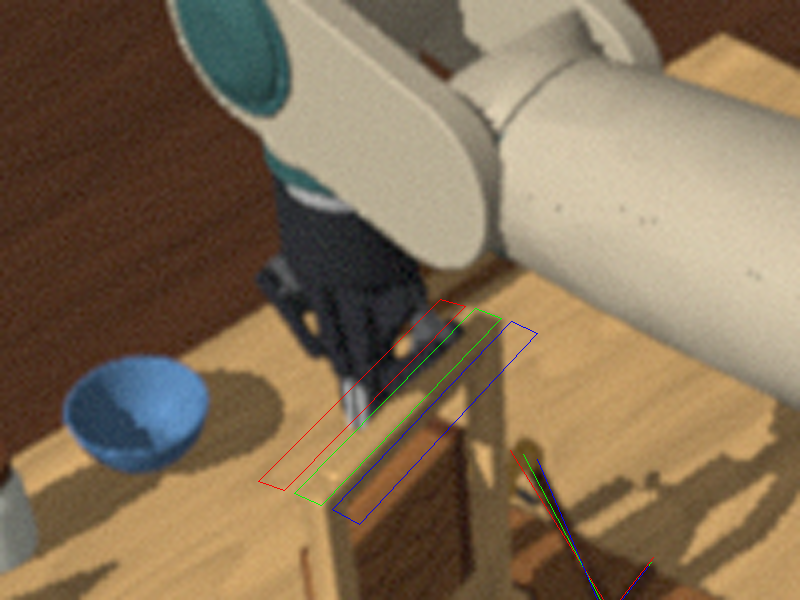

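>>> jog_arm(
  moves=[
    [[0,0,0],[0,-0.001,0],-1],
    [[0,0,0],[0,-0.001,0],-1],
    [[0,0,0],[0,-0.001,0],-1],
    [[0,0,0],[0,-0.001,0],-1],
    [[0,0,0],[0,0,0],-1],
    [[0,0,0],[0,0,0],-1],
    [[0,0,0],[0,0,0],-1],
    [[0,0,0],[0,0,0],-1],
  ],
)

```text
t: 11.75
eef_pos: [0.5539, 0.0529, 0.2688]
tcp_rot: [-1.956, -2.459, 0.0]
wrist_force: [1.3, -0.6, 0.9]
grip_width: -0.0001
```

Run:
```python
from h import *
from bench import monitor,eyes
look('m')
F=[]
for i in range(12):
    eyes.read_camera("wrist" if i%2 else "side");F.append(monitor.sense()['wrist_force'])
F=np.array(F);u=s2w([1,0,0])[0]-s2w([0,0,0])[0];print("Fx stand",(F@u).round(2),(F@u).mean())
for n,o in(("scene",(190,150)),("side",(200,100))):
    c=cam(n,f"{n}_m.npz")
    im=cv2.resize(np.ascontiguousarray(c['p'][o[1]:o[1]+150,o[0]:o[0]+200,::-1]),None,fx=4,fy=4,interpolation=cv2.INTER_CUBIC)
    for phi,col in((0.0,(0,255,0)),):
        q=(proj(c,s2w([fr(.25,.003,-.09,phi),fr(.25,.021,-.09,phi),fr(.25,.021,.09,phi),fr(.25,.003,.09,phi)]))-o)*4
        cv2.polylines(im,[q.astype(np.int32)],True,col,1)
    cv2.imwrite(f"pics/{n}_m2.png",im)
cv2.imwrite("pics/full_m.png",cam("side","side_m.npz")['p'][:,:,::-1]);cv2.imwrite("pics/fulls_m.png",cam("scene","scene_m.npz")['p'][:,:,::-1])
```

```text
t 11.75 tcp stand [ 0.037  -0.      0.2688] grip -0.0001
F tool [-0.91  1.09 -0.85] axes err  tool y in stand deg 0.02 q [ 0.03  0.14  1.24 -0.    1.77 -0.2 ]
Fx stand [1.02 1.49 1.22 0.88 0.93 1.34 0.87 0.87 1.14 0.56 0.62 0.36] 0.9423599062065687
```

View pics/side_m2.png

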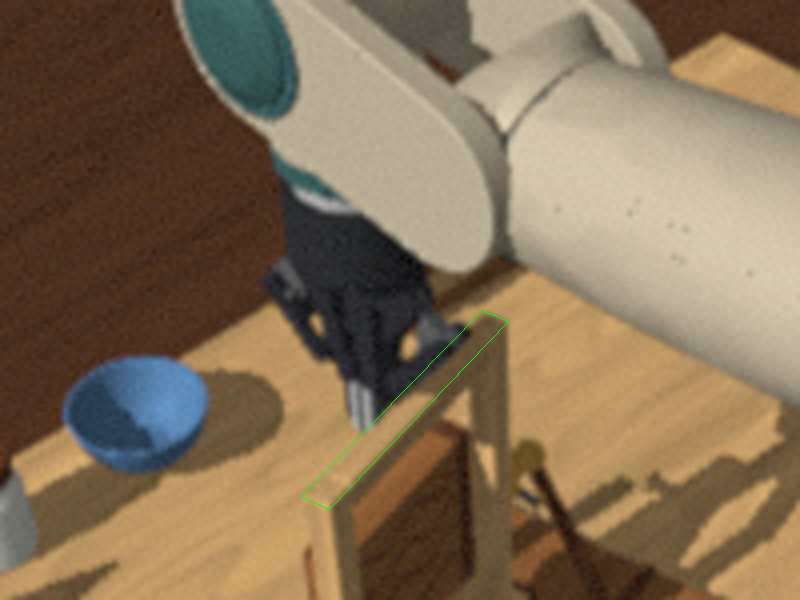

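View pics/full_m.png

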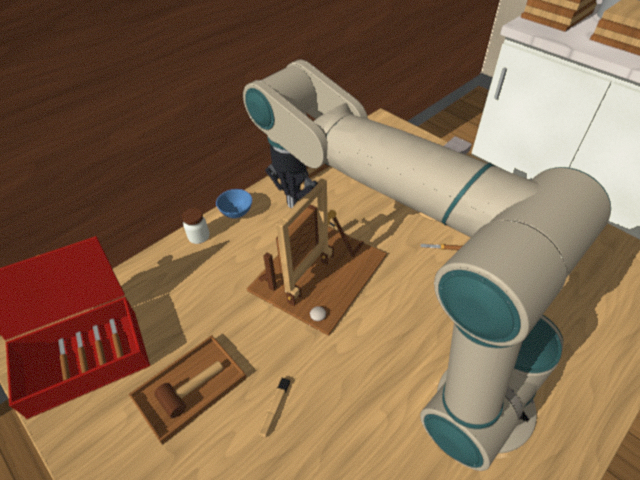

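View pics/scene_m2.png

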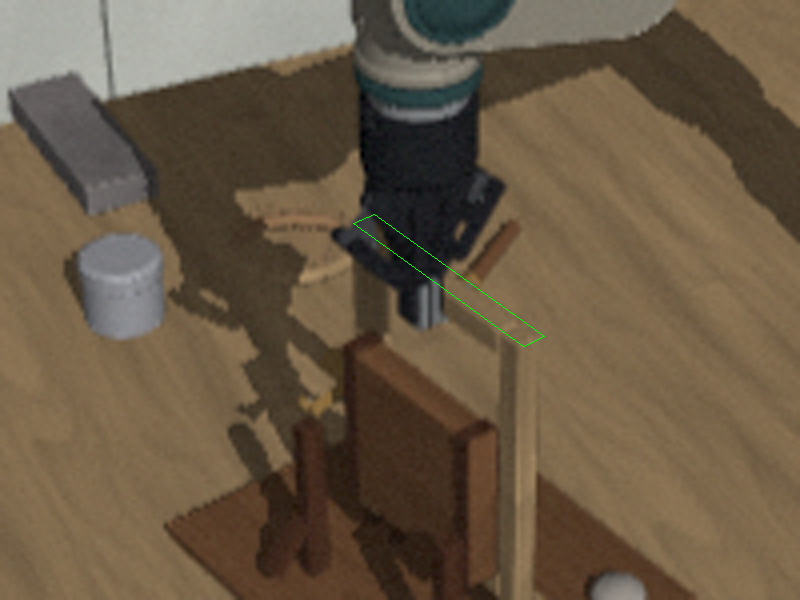

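```bash
python3 -c "
from bench import arm
print(arm.job_done())"
```

```text
the job is handed in; nothing more can be done
None
```

I flipped the prop leg down with the frame still on its rests, then brought the frame upright. I handed the job in at about 12.5 s with the fingers holding the frame. No verdict came back, so this rests on my own checks.

**Prop:** I pushed the foot bar from behind with the shut fingers, past the dead point, and it snapped down. In the side picture it lined up with the projected 2.64 rad position to about a pixel. The frame had not moved off its rests.

**Frame:** I pushed the top rail slowly from behind. The last pictures put the frame at about 0 to 0.03 rad back from upright. The two cameras differ slightly: the side view shows about 0.01 and the scene view about 0.03. The fingers' position gives about 0.005.

**Holding force:** The steady push on the rail averaged about 0.9 N over 12 readings, though these fell from about 1.5 to 0.4 N, with noise of roughly 0.5 N.

**Limits:** The highest wrist force I read was about 5 N, and that was at the ends of moves, so a short peak in between could have gone unseen. In the last pictures the bystanders I could see were where they started. The arm and frame partly hid the baren and chisel, and I compared all of them by eye rather than measuring.

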